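Clamp a re-glued scraper in the screw clamp

ROBOT

A 6-joint arm with a two-finger parallel gripper is mounted at the origin on the work surface; the furniture and walls round the work are solid. World frame = base frame: x ahead of the robot, y to its left, z up, the work surface at z = 0. Lengths are in m, angles in rad, forces in N, time in s.
With the tool pointing down it reaches from about 0.225 to 0.875 m from the base axis. Payload 3.4 kg.
Tool frame: the origin (TCP) lies on the centre line of the jaws, within the pads' length; the fingertips stand 17 mm ahead of it and the grasp point (between the pads) lies 2 mm behind it (nose_length is the distance from the TCP to the fingertips, in m); z points along the fingers, y is the line along which they close (so a half turn about z gives the same grasp; the last joint's range is limited). The gripper opens to 85 mm and grips with 20 to 120 N. Pads are 22 mm wide; open, the fingers measure 114 mm over their backs; the gripper's body (76 mm by 85 mm) begins 54 mm behind the grasp point. The pads swing forward as they close: fully open they stand 13 mm farther back than shut.
Start: joints at [-1.24, 0.276, 1.505, -0, 1.361, -0.121], TCP at [0.251, -0.517, 0.248] pointing down, gripper open.
Joint ranges: [-2.89, 2.89], [-0.75, 2.08], [0.22, 2.7], [-1.18, 4.32], [0.11, 2.71], [-2.7, 2.7]. Speed limits (rad/s): [2.57, 2.57, 3.14, 3.14, 3.14, 3.14].

INTERFACE

Orientations are given as a unit quaternion [w, x, y, z].
In Python, from rig import get_state, get_image, sign_off, find_in, place_of, nose_length gives the robot as it stands.
- The arm moves only by the tool apply_moves, never from a script. Its argument "deltas" is one flat list of numbers, 5 for each row, row after row: the finger opening in mm, from 0 to 85.4, then the shift along the tool's x, y, z in mm, then the turn about the tool's z in degrees. A call has 1 to 12 rows; each row is the pose to reach, as a shift and turn from the pose commanded when the call began, along the tool's axes at that moment; what a row does not reach only later rows make up. A row lasts 1/12 s, in which the tool goes at most 41.7 mm and 7.16 degrees, less where a joint would pass 70% of its speed; a pose out of reach is approached as far as the arm can. A call with a gripper value outside its range is refused whole. The fingers move at their own pace and stop on an object; "squeeze" is the grip in N (left out, the last holds). Time passes only in rows, so rows that repeat a pose let the fingers close. It gives the time, the measured TCP pose, the force, the opening and the grip force at its end, in the units of the state.
- get_state(): the state, without advancing time (a new reading comes with each control period).
- get_image(name): name is "side" or "top" or "wrist"; returns a dict with "frame" (384x512x3 uint8, red, green, blue), "K" (3x3 intrinsics, pixels), "k1" (the pictures are not rectified: a ray, as slopes to the right and down, at radius r is drawn at 1 + k1 r^2 times it, then the intrinsics apply), "position" and "orientation" of the camera in the world. Camera axes: x right, y down, z forward; pixel columns grow to the right and rows downward; lengths in m; the calibration is good to about 2 mm. A picture is of the moment at which its call begins. There is no depth.
- sign_off(): hands the job in; it is judged then, once.
Trained networks look in a picture, given as the dict that the camera call returned (one of the last four; its "shot" number tells which), for a name from the list of things; names that differ only in an ending like _2 or _b are one class to them, and where a whole thing is asked for, a point or a joint stands for the part that bears it (a point fixed in the world has none). Each returns a list of dicts, best first, with "score" (0 to 1); they miss things now and then, are a little off and sometimes report something else, mostly with a low value. They report only what shows in the picture. A call takes as long as a camera call. They do not tell look-alikes from the thing itself.
- find_in(query, picture): "point" ([column, row] in pixels, amid what is visible of it).
- place_of(query, picture): "point" ([column, row] in pixels: a listed point, or the origin of a listed thing).
The state is a dict: "clock": time; "qpos": joint angles; "qd": joint speeds; "effort": joint torques, N m; "position": TCP position; "ee_rot": TCP orientation; "contact_force": force on the tool from outside, world axes, zero at the start; "moment": the same for the moment, N m; "width": finger opening in m; "gripper_force": force on a finger pad.
Only numpy, scipy, OpenCV 4.12 (cv2) and the standard library are available. Lean on these libraries where they do the work, as an engineer would, in place of code of your own. Each camera call takes 0.05 s, during which the arm holds its last target. There are 200 camera calls.

TASK

The scraper's head has just been re-glued. Draw the scraper out of its wooden sleeve by its head, lay it flat on the table and let go; then take it by its handle and lay it on the clamp's board, handle pointing along the board away from the column, with the middle of its head under the clamp's pad, and let go. Then turn the T-handle clockwise (seen from above), taking it afresh as needed, until rising resistance shows that the head is clamped, about an eighth of a turn past first touch and never cranked down hard, and leave the vial and the spoon that lie between where they are.

Things in the scene. Friction and masses are not known exactly. Their poses are not given: they have to be found in the camera images.
- scraper: Scraper lying flat, 0.13 kg, 200 mm long, 18 mm thick. Head: 50 mm long, 44 mm wide, a wooden block glued on a steel plate. Handle: straight wooden bar 20 mm wide, 150 mm long. Origin: under the middle of the head; z up, x away from the handle (head from x = -25 to 25 mm, handle from -25 to -175 mm). At the start all but 10 to 25 mm of the handle is hidden in the sleeve; the head is outside.
- neck (a point): Where the scraper's handle joins its head: 25 mm behind its origin along -x, 9 mm above the underside.
- sleeve: Fixed dark wooden sleeve lying on the table, 150 mm long, 52 mm wide, 36 mm high, with a straight channel 26 mm wide and 24 mm high (the table is its floor), closed at the back. Origin: middle of the mouth at table height; x points out of the mouth along the channel, so the scraper is drawn out along +x, by about 140 mm.
- clamp: Fixed screw clamp. Origin: on the vertical screw axis at table height. A level wooden board, top at z = 20 mm, 80 mm wide, runs from x = -190 to 45 mm. A steel column (face at x = 33 mm) carries an arm at z = 74 to 114 mm, 38 mm wide, ending at x = -19 mm; the throat below opens to -x and the sides. The scraper lies along x, handle to -x, its head's middle at x = y = 0.
- pad: Round sprung steel pad, 30 mm diameter, under the arm on the screw axis. Origin: middle of its underside, 45 mm above the table with the T-handle at 0; sinks 3.5 mm per rad of tightening. A head on the board has its top at 38 mm, so contact comes near 2.0 rad. From there the clamping force grows about 45 N per rad: 35 N is good, 18 to 75 N will do, over 80 N ruins the glue joint.
- t_handle (a joint): Angle of the T-handle, rad: grows as it is turned clockwise seen from above (tightening); 0 to 0.6 at the start, stop at 4.5. It stays where it is left and keeps its height. Free turning takes a steady 0.25 N m or so; once the pad bears on the head the resistance rises by about 0.16 N m per rad.
- t_bar (a point): Middle of the T-handle's crossbar, on the screw axis 154 mm above the table; x points along the bar, turning with it. The bar is level, steel, 12 mm diameter, 92 mm long over its 16 mm ball ends, on a 10 mm stem that stands clear for 40 mm below it.
- vial: Bystander: small aroma vial with a black cap, 21 mm in diameter, 40 mm high, standing upright on the table. Origin: middle of its underside.
- spoon: Bystander: steel cupping spoon, 41 x 166 x 17 mm, lying on the table with its length pointing away from the robot. Origin: its middle, at table height.
Not all that is in view belongs to the job. What is shaped like the scraper but turquoise is not meant.

How it is judged:
On the way, in this order (a step that is already met when the one before it is completed fails the run):
1. the scraper is out of the sleeve, lying flat on the table and let go ((x of scraper in the frame of sleeve above 0.175 m or y of scraper in the frame of sleeve above 0.09 m or y of scraper in the frame of sleeve below -0.09 m) and height (world z) of scraper below 0.005 m and angle between scraper's own z axis and vertical below 0.08 rad and linear speed of scraper below 0.02 m/s and contact force between the fingers and scraper below 0.1 N), for 0.2 s.
2. the scraper lies flat on the clamp's board with the middle of its head under the pad (12 mm), handle along the board, let go and not yet clamped (x of scraper in the frame of clamp between -0.012 and 0.012 m and y of scraper in the frame of clamp between -0.012 and 0.012 m and z of scraper in the frame of clamp between 0.016 and 0.024 m and x of neck in the frame of clamp below -0.008 m and angle between the x axis of scraper and the x axis of clamp, either way round below 0.2 rad and angle between scraper's own z axis and vertical below 0.08 rad and linear speed of scraper below 0.02 m/s and contact force between the fingers and scraper below 0.1 N and contact force between pad and scraper below 5 N), for 0.2 s.
At the end, for the whole second after the job is handed in: Scraper at rest, flat on the clamp's board (0.08 rad), middle of its head within 12 mm of the screw axis along and across, handle along the board within 0.2 rad, away from the column; pad pressing on it with 18 to 75 N; nothing held; vial and spoon within 30 mm of their starts (x of scraper in the frame of clamp between -0.012 and 0.012 m and y of scraper in the frame of clamp between -0.012 and 0.012 m and z of scraper in the frame of clamp between 0.016 and 0.024 m and x of neck in the frame of clamp below -0.008 m and angle between the x axis of scraper and the x axis of clamp, either way round below 0.2 rad and angle between scraper's own z axis and vertical below 0.08 rad and linear speed of scraper below 0.02 m/s and contact force between the fingers and scraper below 0.1 N and contact force between pad and scraper between 18 and 75 N and distance of each of vial, spoon from where it was at the start of the episode below 0.03 m); the robot touches nothing.
It fails at once if the clamp is cranked down hard (over 80 N on the head) (contact force between pad and scraper above 80 N).
It fails at once if the vial or the spoon is moved by more than 30 mm (distance of any of vial, spoon from where it was at the start of the episode above 0.03 m).
It also fails if it takes over 72 s, if anything falls off the work surface, if the arm or the gripper's body presses on something with over 40 N, if the wrist force passes 120 N, or if a joint passes its speed limit or range.

## Working session

There is one attempt and no reset: what is moved stays moved. The work goes in short steps, Python scripts to look and compute and a tool call to move; the robot and the scene stay as the last step left them, time stands still between calls to the robot, and variables do not carry over. Pictures are saved under pics/ and viewed, at most 13 in all, crops included, and the job is handed in when it is done.

Besides the shell and the picture viewer there is one more tool, called by a JSON object that holds its "api" and its "payload", one argument or row to a line. apply_moves: Moves the arm, as the interface text tells. Its arguments: {"type":"object","properties":{"deltas":{"type":"array"},"squeeze":{"type":"number"}},"required":["deltas"]}

```bash
mkdir -p pics; cat > h.py <<'E'
import numpy as np, cv2
from rig import *
from scipy.spatial.transform import Rotation as R
def rot(q): return R.from_quat([q[1],q[2],q[3],q[0]]).as_matrix()
def ray(p,px):
    u=np.array([(px[0]-p['K'][0][2])/p['K'][0][0],(px[1]-p['K'][1][2])/p['K'][1][1]])
    v=u.copy()
    for _ in range(20): v=u/(1+p['k1']*(v@v))
    return np.array(p['position']),rot(p['orientation'])@np.array([v[0],v[1],1])
def atz(p,px,z):
    o,d=ray(p,px); return o+d*(z-o[2])/d[2]
def proj(p,X):
    c=rot(p['orientation']).T@(np.array(X)-p['position']); v=c[:2]/c[2]; v=v*(1+p['k1']*(v@v))
    return np.array(p['K'])[:2,:2]@v+np.array(p['K'])[:2,2]
def save(p,n,crop=None,s=1):
    f=p['frame'][:,:,::-1]
    if crop: f=f[crop[1]:crop[3],crop[0]:crop[2]]
    cv2.imwrite('pics/'+n+'.png',cv2.resize(f,None,fx=s,fy=s,interpolation=cv2.INTER_CUBIC))
E
python3 - <<'E'
from h import *
np.set_printoptions(precision=3,suppress=True)
Z=dict(scraper=0,neck=.009,sleeve=0,clamp=0,pad=.045,t_bar=.154,vial=0,spoon=0)
ps={}
for n in ['top','side']:
    p=get_image(n); save(p,n); print(n,p['position'],p['K'][0][0])
    for q in Z:
        for r in place_of(q,p)[:3]: print(q,np.round(r['point']),round(r['score'],2),atz(p,r['point'],Z[q]))
print(get_state(), nose_length if not callable(nose_length) else nose_length())
a=cv2.imread('pics/top.png')
E
```

```text
top [0.332 0.044 1.086] 348.93243758092564
scraper [341. 224.] 0.93 [ 0.366 -0.224  0.   ]
scraper [157. 270.] 0.81 [0.226 0.344 0.   ]
scraper [199. 176.] 0.77 [0.516 0.22  0.   ]
neck [196. 190.] 0.73 [0.472 0.228 0.009]
neck [347. 232.] 0.69 [ 0.343 -0.242  0.009]
neck [162. 279.] 0.58 [0.199 0.325 0.009]
sleeve [204. 189.] 0.56 [0.475 0.204 0.   ]
clamp [315. 142.] 0.63 [ 0.629 -0.149  0.   ]
t_bar [323. 125.] 0.5 [ 0.635 -0.147  0.154]
t_bar [269. 145.] 0.25 [0.578 0.006 0.154]
vial [265. 145.] 0.44 [0.618 0.012 0.   ]
spoon [259. 206.] 0.5 [0.422 0.03  0.   ]
side [-0.199  0.416  0.721] 358.8817595448899
scraper [195. 215.] 0.78 [0.517 0.22  0.   ]
scraper [192. 317.] 0.69 [0.224 0.339 0.   ]
scraper [354. 197.] 0.56 [ 0.368 -0.234  0.   ]
neck [364. 198.] 0.79 [ 0.344 -0.253  0.009]
neck [200. 320.] 0.73 [0.203 0.327 0.009]
neck [285. 146.] 0.58 [ 0.687 -0.184  0.009]
sleeve [206. 229.] 0.93 [0.454 0.212 0.   ]
clamp [282. 160.] 0.87 [ 0.631 -0.138  0.   ]
pad [285. 148.] 0.59 [ 0.635 -0.147  0.045]
t_bar [286. 119.] 0.46 [ 0.636 -0.146  0.154]
vial [243. 178.] 0.44 [0.608 0.023 0.   ]
spoon [265. 212.] 0.78 [0.436 0.039 0.   ]
{'clock': 0.9, 'qpos': array([-1.24 ,  0.276,  1.505, -0.   ,  1.361, -0.121]), 'qd': array([-0.   ,  0.   , -0.   ,  0.002, -0.002,  0.002]), 'effort': array([ -0.002, -41.665, -24.61 ,  -0.   ,  -0.   ,   0.   ]), 'position': array([ 0.251, -0.517,  0.248]), 'ee_rot': array([0.   , 0.975, 0.224, 0.   ]), 'contact_force': array([-0.386, -0.051, -0.235]), 'moment': array([ 0.009, -0.031,  0.019]), 'gripper_force': 0.0, 'width': 0.08553982160660738} 0.017
```

```bash
python3 - <<'E'
import cv2,numpy as np
a=cv2.imread('pics/top.png')[80:330,110:430]
cv2.imwrite('pics/t2.png',cv2.resize(a,None,fx=2.4,fy=2.4,interpolation=cv2.INTER_CUBIC))
E
```

```text
(no output)
```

View pics/t2.png

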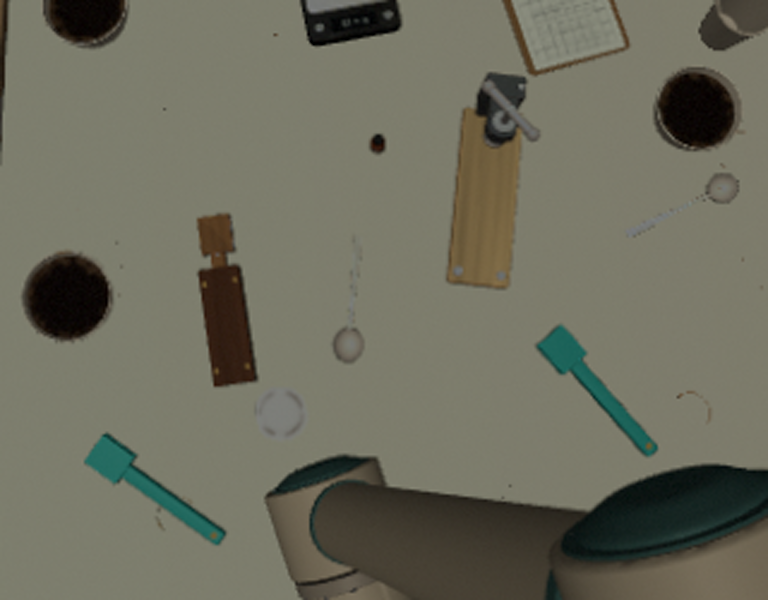

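View pics/side.png

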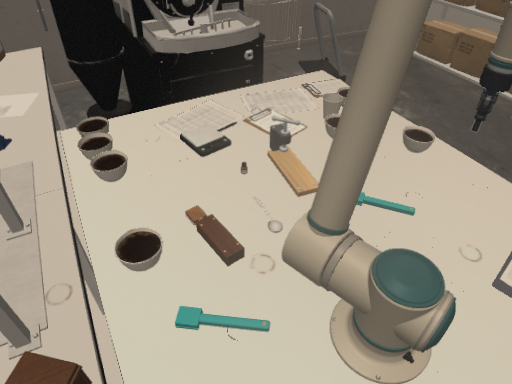

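The top view shows the scraper's brown head at about (200,178), with the sleeve below it. The board runs from the clamp at (318,135) down to (309,199), the vial is at (267,140) and the spoon at (256,205). The turquoise scrapers are decoys. Next I'll work out the axes.

```bash
python3 - <<'E'
from h import *
np.set_printoptions(precision=4,suppress=True)
p=get_image('top')
f=lambda x,y,z: atz(p,[110+x/2.4,80+y/2.4],z)
S=[f(*c,.036) for c in [(198,268),(241,264),(215,386),(257,380)]]
print('sleeve',*S); m=(S[0]+S[1])/2; b=(S[2]+S[3])/2; print(m,b,np.degrees(np.arctan2(*(m-b)[[1,0]])),np.linalg.norm(m-b))
H=[f(*c,.018) for c in [(197,218),(230,214),(200,256),(235,252)]]
print('head',*H,np.mean(H,0))
B=[f(*c,.02) for c in [(463,108),(447,282),(508,288),(521,140)]]
print('board',*B, B[0]-B[1],np.degrees(np.arctan2(*(B[0]-B[1])[[1,0]])),np.degrees(np.arctan2(*(B[3]-B[2])[[1,0]])))
print('tbar ends',f(488,88,.154),f(535,135,.154))
print('vial',f(378,143,.04),'spoon',f(355,238,.01),f(348,345,.01))
s=get_state();print(rot(s['ee_rot']))
w=get_image('wrist');print(rot(s['ee_rot']).T@(w['position']-s['position']))
E
```

```text
sleeve [0.4623 0.2329 0.036 ] [0.4676 0.1785 0.036 ] [0.3145 0.208  0.036 ] [0.3222 0.1559 0.036 ]
[0.465  0.2057 0.036 ] [0.3184 0.182  0.036 ] 9.202734072080535 0.14849733473884735
head [0.5299 0.2392 0.018 ] [0.5353 0.1964 0.018 ] [0.4802 0.234  0.018 ] [0.4855 0.1889 0.018 ] [0.5077 0.2146 0.018 ]
board [ 0.6788 -0.1085  0.02  ] [ 0.4472 -0.084   0.02  ] [ 0.4396 -0.1625  0.02  ] [ 0.6356 -0.1845  0.02  ] [ 0.2316 -0.0245  0.    ] -6.048871886147911 -6.409546005753071
tbar ends [ 0.6596 -0.1189  0.154 ] [ 0.6035 -0.1722  0.154 ]
vial [0.6247 0.005  0.04  ] spoon [0.5055 0.0341 0.01  ] [0.3668 0.0428 0.01  ]
[[ 0.8997  0.4365  0.0001]
 [ 0.4365 -0.8997 -0.0001]
 [ 0.      0.0002 -1.    ]]
[ 0.0804 -0.0001 -0.1262]
```

{"api": "apply_moves", "payload": {
  "deltas": [85, 300, -298, 30, -84, 85, 300, -298, 30, -84, 85, 300, -298, 30, -84, 85, 300, -298, 30, -84, 85, 300, -298, 30, -84, 85, 300, -298, 30, -84, 85, 551, -546, 48, -84, 85, 551, -546, 48, -84, 85, 551, -546, 48, -84, 85, 551, -546, 48, -84, 85, 551, -546, 48, -84, 85, 551, -546, 48, -84]
}}

```text
clock: 2.0
position: [0.4167, -0.0446, 0.2165]
ee_rot: [0.001, 0.572, 0.82, 0.0]
contact_force: [0.4, -0.9, 0.5]
width: 0.0846
gripper_force: 0.0
```

```bash
cat >> h.py <<'E'
def go(x,y,z,yaw):
    "tool-frame deltas (mm,deg) from current measured pose; yaw = world heading of tool y"
    s=get_state(); M=rot(s['ee_rot']); d=M.T@(np.array([x,y,z])-s['position'])*1000
    c=np.degrees(np.arctan2(M[1,1],M[0,1])); t=(c-yaw+180)%360-180
    print('pos',np.round(s['position'],4),'yaw',round(c,1),'clock',s['clock'],'q6',np.degrees(s['qpos'][5]).round(),'-> d',np.round(d,1),'turn',round(t,1))
E
python3 -c "
from h import *
go(.508,.2146,.2,99)"
```

```text
pos [ 0.4167 -0.0446  0.2165] yaw 20.2 clock 2.0 q6 -36.0 -> d [211.8 175.2  16.5] turn -78.8
```

{"api": "apply_moves", "payload": {
  "deltas": [85, 200, 165, 0, -79, 85, 200, 165, 0, -79, 85, 200, 165, 0, -79, 85, 200, 165, 0, -79, 85, 200, 165, 0, -79, 85, 200, 165, 0, -79, 85, 200, 165, 0, -79, 85, 200, 165, 0, -79, 85, 200, 165, 0, -79, 85, 200, 165, 0, -79, 85, 200, 165, 0, -79, 85, 200, 165, 0, -79]
}}

```text
clock: 3.0
position: [0.5035, 0.1977, 0.2162]
ee_rot: [-0.0, -0.079, 0.997, -0.0]
contact_force: [0.4, 0.2, 0.1]
width: 0.0847
gripper_force: 0.0
```

```bash
python3 - <<'E'
from h import *
go(.508,.2146,.2,99)
p=get_image('wrist'); save(p,'w1')
for q,z in [('scraper',0),('neck',.009),('sleeve',0)]:
    for r in place_of(q,p)[:2]: print(q,r,atz(p,r['point'],z))
E
```

```text
pos [0.5035 0.1977 0.2162] yaw 99.0 clock 3.0 q6 -85.0 -> d [-7.1 15.9 16.2] turn 0.0
scraper {'point': [271.7, 169.5], 'score': 0.77} [0.50748458 0.21578396 0.        ]
neck {'point': [275.5, 151.2], 'score': 0.75} [0.48641258 0.21552298 0.009     ]
sleeve {'point': [275.4, 126.7], 'score': 0.81} [0.46385991 0.21198497 0.        ]
```

View pics/w1.png

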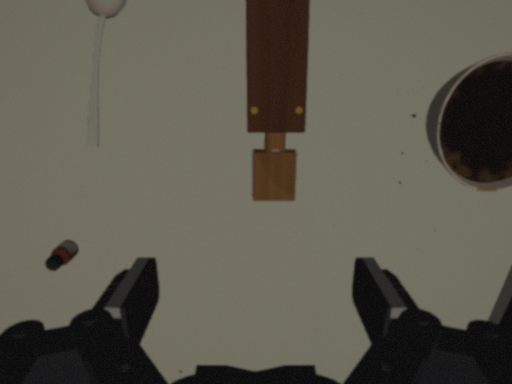

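The wrist view shows the head at (253–296, 150–200) and the sleeve mouth at (277,131). I'll use those to refine.

```bash
python3 - <<'E'
from h import *
p=get_image('wrist')
c=np.mean([atz(p,x,.018) for x in [(253,150),(296,150),(252,199),(295,200)]],0);print('head',c)
m=[atz(p,x,.036) for x in [(248,132),(305,132),(247,0),(309,0)]]
print(m); d=(m[0]+m[1]-m[2]-m[3])/2; print(np.degrees(np.arctan2(d[1],d[0])), (m[0]+m[1])/2)
go(c[0],c[1],.012,99)
E
```

```text
head [0.50867879 0.21719643 0.018     ]
[array([0.46811042, 0.18585705, 0.036     ]), array([0.4603774 , 0.23607118, 0.036     ]), array([0.36256277, 0.16952439, 0.036     ]), array([0.35477689, 0.21902163, 0.036     ])]
8.984017000726746 [0.46424391 0.21096412 0.036     ]
pos [0.5036 0.1975 0.2163] yaw 98.8 clock 3.25 q6 -85.0 -> d [ -8.   18.7 204.3] turn -0.2
```

{"api": "apply_moves", "payload": {
  "deltas": [85, -8, 19, 80, 0, 85, -8, 19, 80, 0, 85, -8, 19, 80, 0, 85, -8, 19, 150, 0, 85, -8, 19, 150, 0, 85, -8, 19, 180, 0, 85, -8, 19, 198, 0, 85, -8, 19, 198, 0, 40, -8, 19, 198, 0, 30, -8, 19, 198, 0, 30, -8, 19, 198, 0, 30, -8, 19, 198, 0],
  "squeeze": 50
}}

```text
clock: 4.25
position: [0.5102, 0.2179, 0.0206]
ee_rot: [0.002, -0.078, 0.997, 0.0]
contact_force: [2.5, 0.6, 1.0]
width: 0.0407
gripper_force: 52.6
```

{"api": "apply_moves", "payload": {
  "deltas": [30, 0, 0, 0, 0, 30, 0, 0, 0, 0, 30, 0, 0, 0, 0]
}}

```text
clock: 4.5
position: [0.5102, 0.2179, 0.0205]
ee_rot: [0.002, -0.078, 0.997, 0.0]
contact_force: [-0.1, -1.0, 5.6]
width: 0.0409
gripper_force: 53.9
```

{"api": "apply_moves", "payload": {
  "deltas": [30, -10, 0, -2, 0, 30, -25, 0, -3, 0, 30, -40, 0, -3, 0, 30, -60, 0, -3, 0, 30, -80, 0, -3, 0, 30, -100, 0, -3, 0, 30, -120, 0, -3, 0, 30, -140, 0, -3, 0, 30, -155, 0, -3, 0, 30, -165, 0, -3, 0, 30, -165, 0, -3, 0, 30, -165, 0, -3, 0]
}}

```text
clock: 5.5
position: [0.672, 0.2431, 0.0213]
ee_rot: [0.0, -0.077, 0.997, -0.0]
contact_force: [-0.4, -0.1, -1.8]
width: 0.0408
gripper_force: 52.8
```

```bash
python3 - <<'E'
from h import *
go(.65,.24,.02,99)
s=get_state();print(s['contact_force'],s['width'],s['gripper_force'])
p=get_image('top'); save(p,'t3',(150,80,350,260),4)
E
```

```text
pos [0.672  0.2431 0.0213] yaw 98.9 clock 5.5 q6 -85.0 -> d [22.2  0.4  1.3] turn -0.1
[-0.36157899 -0.0739194  -1.77327758] 0.04075597218665804 52.802843601639324
```

View pics/t3.png

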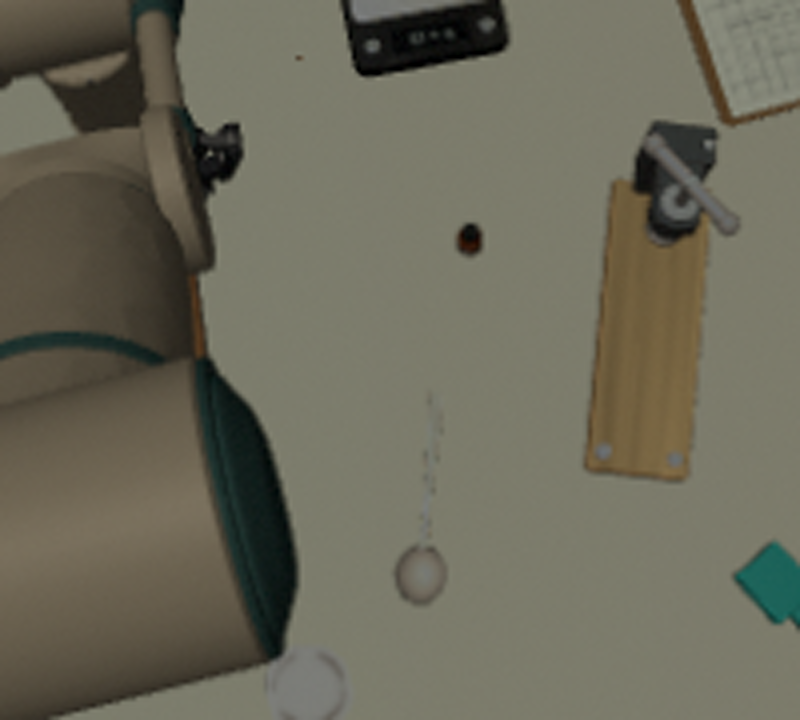

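{"api": "apply_moves", "payload": {
  "deltas": [30, 0, 0, 2, 0, 30, 0, 0, 2, 0, 60, 0, 0, 1, 0, 85, 0, 0, 1, 0, 85, 0, 0, 1, 0, 85, 0, 0, 0, 0, 85, 0, 0, -30, 0, 85, 0, 0, -60, 0, 85, 20, 0, -100, 0, 85, 40, 0, -130, 0, 85, 40, 0, -180, 0, 85, 40, 0, -180, 0]
}}

```text
clock: 6.55
position: [0.6339, 0.2377, 0.2091]
ee_rot: [0.006, -0.078, 0.997, 0.001]
contact_force: [1.9, 0.2, 0.6]
width: 0.0849
gripper_force: 0.0
```

```bash
python3 - <<'E'
from h import *
p=get_image('wrist'); save(p,'w2')
go(.65,.24,.2,99)
for q,z in [('scraper',0),('neck',.009),('sleeve',0)]:
    for r in place_of(q,p)[:2]: print(q,r,atz(p,r['point'],z))
E
```

```text
pos [0.6346 0.2378 0.2085] yaw 98.9 clock 6.6 q6 -84.0 -> d [-15.5  -0.2   8.6] turn -0.1
scraper {'point': [251.2, 198.1], 'score': 0.64} [0.67189342 0.23994315 0.        ]
neck {'point': [253.0, 175.7], 'score': 0.6} [0.64524106 0.23777677 0.009     ]
```

View pics/w2.png

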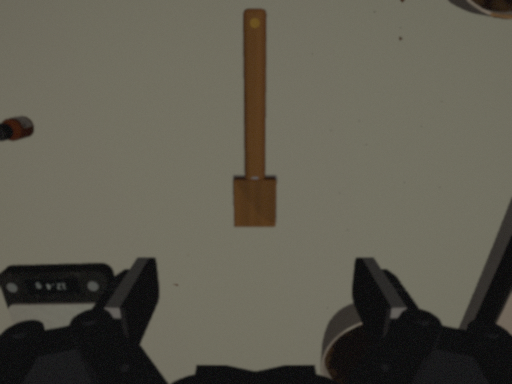

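The scraper lies free on the table, with its head at (234–276, 177–226) and its handle end at (255,10).

```bash
python3 - <<'E'
from h import *
p=get_image('wrist')
c=np.mean([atz(p,x,.018) for x in [(234,177.5),(276,177),(234,226),(276,226)]],0)
e=atz(p,(255,9),.018); d=c-e; print('head',c,'end',e,np.linalg.norm(d)); a=np.arctan2(d[1],d[0]); print(np.degrees(a))
g=c-.09*np.array([np.cos(a),np.sin(a),0]); print(g)
go(g[0],g[1],.0215,np.degrees(a)+90)
E
```

```text
head [0.6612782  0.24137616 0.018     ] end [0.49568176 0.21571507 0.018     ] 0.1675728853276108
8.808584681205348
[0.57233971 0.22759411 0.018     ]
pos [0.6312 0.2367 0.1992] yaw 98.9 clock 6.8 q6 -84.0 -> d [ 58.9   0.2 177.9] turn 0.1
```

```bash
python3 - <<'E'
from h import *
p=get_image('wrist')
print(p['position'],get_state()['position'])
im=cv2.cvtColor(p['frame'],cv2.COLOR_RGB2HSV); m=((im[...,1]>110)&(im[...,2]>50)).astype(np.uint8)
m[:, :200]=0; m[:,320:]=0; m[260:]=0
ys,xs=np.nonzero(m); print(ys.min(),ys.max())
for y in (20,60,100,140,ys.max()-20): 
    r=np.nonzero(m[y])[0]; print(y,r.min(),r.max(),atz(p,((r.min()+r.max())/2,y),.018))
print(atz(p,(255,ys.max()),.018),atz(p,(255,ys.min()),.018))
go(.582,.2276,.0215,98.9)
E
```

```text
[0.55225887 0.22447016 0.32564818] [0.63106675 0.23659386 0.19868806]
15 235
20 245 266 [0.50322286 0.21718967 0.018     ]
60 245 265 [0.53423267 0.22157859 0.018     ]
100 246 265 [0.56676312 0.22705892 0.018     ]
140 246 265 [0.60133902 0.23243019 0.018     ]
215 235 276 [0.6728892  0.24354682 0.018     ]
[0.69384756 0.24630582 0.018     ] [0.49951841 0.21620007 0.018     ]
pos [0.6311 0.2366 0.1987] yaw 98.9 clock 6.85 q6 -84.0 -> d [ 49.1  -1.2 177.4] turn -0.0
```

{"api": "apply_moves", "payload": {
  "deltas": [85, 49, 0.5, 80, 0, 85, 49, 0.5, 80, 0, 85, 49, 0.5, 80, 0, 85, 49, 0.5, 130, 0, 85, 49, 0.5, 160, 0, 85, 49, 0.5, 177, 0, 85, 49, 0.5, 177, 0, 30, 49, 0.5, 177, 0, 10, 49, 0.5, 177, 0, 10, 49, 0.5, 177, 0, 10, 49, 0.5, 177, 0, 10, 49, 0.5, 177, 0],
  "squeeze": 70
}}

```text
clock: 7.85
position: [0.5845, 0.2301, 0.0258]
ee_rot: [0.001, -0.077, 0.997, 0.0]
contact_force: [0.8, 0.3, 0.1]
width: 0.0254
gripper_force: 0.0
```

{"api": "apply_moves", "payload": {
  "deltas": [10, 0, 0, 0, 0, 10, 0, 0, 0, 0, 10, 0, 0, 0, 0, 10, 0, 0, 0, 0]
}}

```text
clock: 8.18
position: [0.5844, 0.2301, 0.0259]
ee_rot: [0.001, -0.077, 0.997, 0.0]
contact_force: [-0.0, -0.5, 6.5]
width: 0.0178
gripper_force: 70.3
```

```bash
python3 - <<'E'
from h import *
s=get_state(); print(s['width'],s['gripper_force'],s['contact_force'])
c=np.array([.631,-.1455]); a=np.radians(-6.2); u=np.array([np.cos(a),np.sin(a)])
go(*(c-u*.2),.15,90-6.2)
E
```

```text
0.01783544811398426 70.34412503242493 [-0.0195551  -0.50068812  6.50552955]
pos [0.5844 0.2301 0.0259] yaw 98.9 clock 8.1833 q6 -84.0 -> d [ 204.7 -326.2 -124.7] turn 15.1
```

{"api": "apply_moves", "payload": {
  "deltas": [10, 0, 0, -20, 0, 10, 0, 0, -50, 0, 10, 10, -15, -84, 0, 10, 30, -45, -84, 3, 10, 50, -80, -84, 6, 10, 70, -120, -84, 9, 10, 90, -160, -84, 12, 10, 110, -200, -84, 15, 10, 130, -240, -84, 15, 10, 150, -280, -84, 15, 10, 170, -310, -84, 15, 10, 183, -332, -84, 15]
}}

```text
clock: 9.18
position: [0.4526, -0.1285, 0.1085]
ee_rot: [0.0, 0.053, 0.999, -0.0]
contact_force: [0.2, -1.5, -1.9]
width: 0.0177
gripper_force: 69.5
```

{"api": "apply_moves", "payload": {
  "deltas": [10, 0, 0, 0, 0, 10, 0, 0, 0, 0, 10, 0, 0, 0, 0]
}}

```text
clock: 9.43
position: [0.454, -0.1263, 0.1084]
ee_rot: [0.0, 0.054, 0.999, 0.0]
contact_force: [0.2, -0.7, -1.5]
width: 0.0175
gripper_force: 69.6
```

```bash
python3 - <<'E'
from h import *
s=get_state(); print(s['width'],s['gripper_force'],s['contact_force'],s['moment'])
go(.455,-.1264,.11,83.8)
p=get_image('wrist'); save(p,'w3')
for n,pp in [('w',p),('side',get_image('side')),('top',get_image('top'))]:
  for q,z in [('clamp',0),('pad',.044),('t_bar',.154),('scraper',.084),('neck',.093)]:
    for r in place_of(q,pp)[:2]: print(n,q,np.round(r['point']),round(r['score'],2),atz(pp,r['point'],z).round(4))
E
```

```text
0.017490750309169835 69.5612382888794 [ 0.18989286 -0.65128623 -1.4501279 ] [ 0.03347066  0.07264483 -0.06661107]
pos [ 0.454  -0.1263  0.1084] yaw 83.8 clock 9.4333 q6 -108.0 -> d [-1.  -0.  -1.6] turn 0.0
w scraper [82. 84.] 0.66 [ 0.3666 -0.1911  0.084 ]
w neck [253. 364.] 0.8 [ 0.5148 -0.1342  0.093 ]
w neck [48. 58.] 0.72 [ 0.3554 -0.1981  0.093 ]
side clamp [280. 159.] 0.82 [ 0.6383 -0.1343  0.    ]
side pad [287. 146.] 0.47 [ 0.6415 -0.16    0.044 ]
side t_bar [287. 120.] 0.38 [ 0.6286 -0.145   0.154 ]
side scraper [355. 199.] 0.72 [ 0.296  -0.1576  0.084 ]
side scraper [264. 214.] 0.67 [0.358  0.0878 0.084 ]
side neck [202. 318.] 0.79 [0.1585 0.3333 0.093 ]
top clamp [316. 141.] 0.97 [ 0.6315 -0.151   0.    ]
top clamp [324. 124.] 0.3 [ 0.6879 -0.1788  0.    ]
top pad [314. 171.] 0.62 [ 0.5246 -0.1373  0.044 ]
top pad [313. 138.] 0.54 [ 0.6292 -0.1352  0.044 ]
top t_bar [325. 126.] 0.59 [ 0.6331 -0.1512  0.154 ]
top scraper [154. 266.] 0.71 [0.2447 0.3293 0.084 ]
top scraper [343. 226.] 0.62 [ 0.3583 -0.2112  0.084 ]
top neck [161. 276.] 0.93 [0.2164 0.3046 0.093 ]
top neck [349. 234.] 0.81 [ 0.3365 -0.2256  0.093 ]
```

View pics/w3.png

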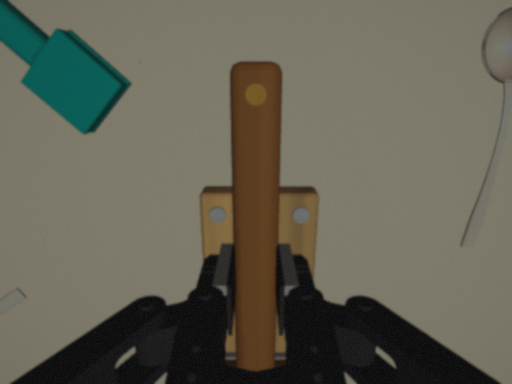

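The wrist view shows the handle held straight, with its end at (256,62). The board's end corners are at (202,190) and (317,190).

```bash
python3 - <<'E'
from h import *
p=get_image('wrist')
L=atz(p,(202,187),.02);Rr=atz(p,(317.5,187),.02); print(L,Rr,np.linalg.norm(L-Rr))
L2=atz(p,(203,255),.02);R2=atz(p,(316.5,265),.02); print(np.degrees(np.arctan2(*(L2-L)[[1,0]])),np.degrees(np.arctan2(*(R2-Rr)[[1,0]])))
d=L-Rr; n=np.array([-d[1],d[0]])/np.hypot(*d[:2]); n*=np.sign(n[0]); print('perp deg',np.degrees(np.arctan2(n[1],n[0])))
for a in (-5.5,-6,-6.5):
    u=np.array([np.cos(np.radians(a)),np.sin(np.radians(a))]); print(a,((L+Rr)/2)[:2]+.19*u)
# handle: sag
f=p['K'][0][0]; print('depths: handle end',f*.02/50,'expected',p['position'][2]-(.1084-.0259+.018))
E=(256,63); 
for z in (.09,.10,.11): print(z,atz(p,E,z), 'dist', np.linalg.norm(atz(p,E,z)[:2]-get_state()['position'][:2]))
s=get_state();u=-rot(s['ee_rot'])[:,0]; v=rot(s['ee_rot'])[:,1]
for y in (100,200,320):
  im=cv2.cvtColor(p['frame'],cv2.COLOR_RGB2HSV)[y]; r=[x for x in range(215,300) if im[x,1]>120]
  print(y,r[0],r[-1])
q=atz(p,(256,100),.1)-s['position'];print('lateral end',q@v,'mid',(atz(p,(256.5,320),.1)-s['position'])@v)
E
```

```text
[ 0.43626451 -0.159515    0.02      ] [ 0.4444378  -0.08423126  0.02      ] 0.07572610694241086
-8.243908803975595 -3.5207396336065826
perp deg -6.196127795407964
-5.5 [ 0.62947643 -0.14008382]
-6 [ 0.62931032 -0.14173354]
-6.5 [ 0.62912981 -0.14338174]
depths: handle end 0.13714345583025037 expected 0.13393890040662698
0.09 [ 0.36729239 -0.11668281  0.09      ] dist 0.0872636019907397
0.1 [ 0.36776876 -0.11676199  0.1       ] dist 0.08678133812378776
0.11 [ 0.36824514 -0.11684117  0.11      ] dist 0.08629908149896018
100 232 279
200 215 299
320 233 277
lateral end 0.000502783600157328 mid 0.0007055291795919199
```

{"api": "apply_moves", "payload": {
  "deltas": [10, 0, 1, 30, 0, 10, 0, 1, 50, 0, 10, 0, 1, 60, 0, 10, 0, 1, 60, 0, 10, -10, 1, 60, 0, 10, -25, 1, 60, 0, 10, -40, 1, 60, 0, 10, -40, 1, 60, 0, 10, -40, 1, 60, 0]
}}

```text
clock: 11.13
position: [0.4951, -0.13, 0.0486]
ee_rot: [0.001, 0.053, 0.999, -0.0]
contact_force: [-0.1, 0.6, -1.2]
width: 0.0178
gripper_force: 69.6
```

```bash
python3 - <<'E'
from h import *
s=get_state(); print(s['width'],s['gripper_force'],s['contact_force'],s['moment'])
go(.5435,-.135,.0485,83.8)
E
```

```text
0.017751529122308516 69.55465793609619 [-0.061741    0.64669482 -1.23063784] [0.04406801 0.08591774 0.03060659]
pos [ 0.4951 -0.13    0.0486] yaw 83.9 clock 11.1333 q6 -106.0 -> d [-48.7   0.2   0.1] turn 0.1
```

{"api": "apply_moves", "payload": {
  "deltas": [10, -10, 0, 0, 0, 10, -20, 0, 0, 0, 10, -30, 0, 0, 0, 10, -40, 0, 0, 0, 10, -48.5, 0, 0, 0, 10, -48.5, 0, 0, 0, 10, -48.5, 0, 0, 0, 10, -48.5, 0, 2.5, 0, 10, -48.5, 0, 3, 0, 10, -48.5, 0, 3, 0]
}}

```text
clock: 11.97
position: [0.5419, -0.1348, 0.0459]
ee_rot: [0.0, 0.053, 0.999, -0.0]
contact_force: [-0.4, -0.4, 3.6]
width: 0.0175
gripper_force: 70.2
```

```bash
python3 - <<'E'
from h import *
s=get_state(); print(s['width'],s['gripper_force'],s['contact_force'],s['moment'])
go(.5435,-.135,.046,83.8)
p=get_image('side'); save(p,'s2',(230,90,360,220),4.5)
p=get_image('top'); save(p,'t4',(270,90,370,200),4.5)
a=cv2.imread('pics/s2.png');b=cv2.imread('pics/t4.png');h=420
j=np.hstack([cv2.resize(x,(380,int(x.shape[0]*380/x.shape[1])))[:380] for x in (a,b)]);cv2.imwrite('pics/j4.png',j)
E
```

```text
0.017481022504939072 70.20978569984436 [-0.43830118 -0.41494497  3.58985594] [0.07327656 0.03872254 0.05684701]
pos [ 0.5419 -0.1348  0.0459] yaw 83.9 clock 11.9667 q6 -105.0 -> d [-1.6 -0.1 -0.1] turn 0.1
```

View pics/j4.png

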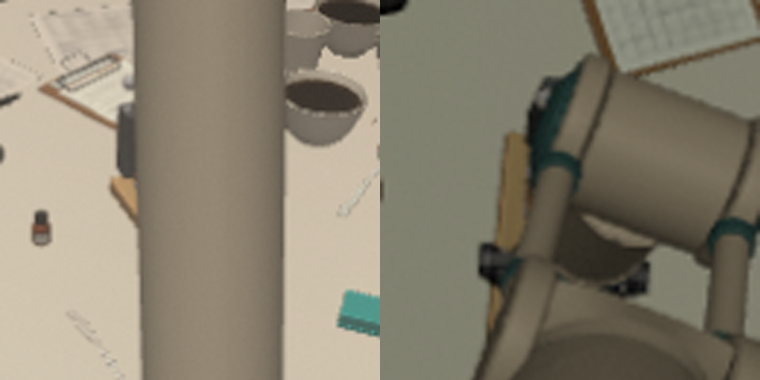

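{"api": "apply_moves", "payload": {
  "deltas": [30, 0, 0, 0, 0, 45, 0, 0, 0, 0, 60, 0, 0, 0, 0, 60, 0, 0, 0, 0, 60, 0, 0, -20, 0, 60, 20, 0, -50, 0, 60, 40, 0, -80, 0, 60, 60, 0, -120, 0, 60, 80, 0, -160, 0, 60, 80, 0, -190, 0, 60, 80, 0, -190, 0, 60, 80, 0, -190, 0]
}}

```text
clock: 13.07
position: [0.4635, -0.1269, 0.2375]
ee_rot: [0.003, 0.053, 0.999, -0.001]
contact_force: [-0.2, -0.3, -0.3]
width: 0.06
gripper_force: 0.0
```

{"api": "apply_moves", "payload": {
  "deltas": [60, 0, 0, 0, 0, 60, 0, 0, 0, 0]
}}

```text
clock: 13.23
position: [0.4618, -0.126, 0.2336]
ee_rot: [-0.002, 0.053, 0.999, 0.001]
contact_force: [0.6, -0.8, 0.3]
width: 0.0597
gripper_force: 0.0
```

```bash
python3 - <<'E'
from h import *
go(.6,-.14,.23,83.8)
for n in ('wrist','side','top'):
  p=get_image(n); save(p,'x'+n)
  for q,z in [('clamp',0),('pad',.044),('t_bar',.154),('scraper',.02),('neck',.029)]:
    for r in place_of(q,p)[:1]: print(n,q,np.round(r['point']),round(r['score'],2),atz(p,r['point'],z).round(4))
a=cv2.imread('pics/xwrist.png');b=cv2.imread('pics/xside.png')[100:220,230:390];c=cv2.imread('pics/xtop.png')[90:210,250:410]
j=np.vstack([cv2.resize(x,(400,300),interpolation=2) for x in (b,c)]);cv2.imwrite('pics/j5.png',np.hstack([cv2.resize(a,(400,600))if 0 else cv2.copyMakeBorder(cv2.resize(a,(400,300)),0,300,0,0,0),j]))
E
```

```text
pos [ 0.4618 -0.126   0.2336] yaw 83.9 clock 13.2333 q6 -107.0 -> d [-138.9    0.8    3.1] turn 0.1
wrist clamp [255. 301.] 0.61 [ 0.6385 -0.1449  0.    ]
wrist pad [257. 322.] 0.65 [ 0.635  -0.1421  0.044 ]
wrist scraper [136.  75.] 0.82 [ 0.3629 -0.2286  0.02  ]
wrist neck [120.  57.] 0.83 [ 0.3458 -0.2372  0.029 ]
side clamp [283. 158.] 0.9 [ 0.6415 -0.1487  0.    ]
side pad [286. 147.] 0.48 [ 0.6396 -0.1544  0.044 ]
side t_bar [284. 119.] 0.59 [ 0.6397 -0.1411  0.154 ]
side scraper [352. 198.] 0.96 [ 0.352  -0.2098  0.02  ]
side neck [362. 202.] 0.73 [ 0.3181 -0.2151  0.029 ]
top clamp [313. 140.] 0.73 [ 0.6358 -0.1427  0.    ]
top t_bar [321. 127.] 0.59 [ 0.6298 -0.1394  0.154 ]
top scraper [342. 223.] 0.87 [ 0.3692 -0.2234  0.02  ]
top neck [349. 232.] 0.86 [ 0.3429 -0.2429  0.029 ]
```

View pics/j5.png

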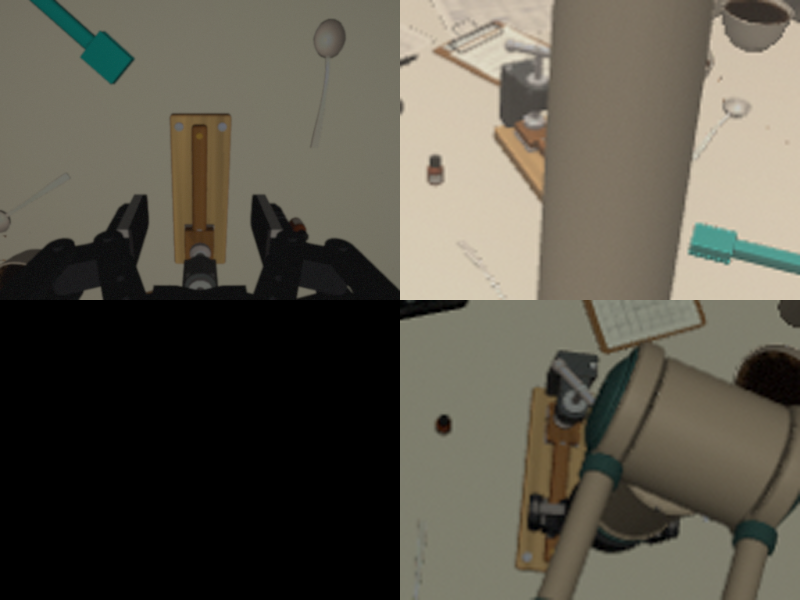

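The scraper lies on the board with its head under the pad. I'll check the x offset from the gap between the handle end and the board end.

```bash
python3 - <<'E'
from h import *
p=get_image('wrist'); save(p,'w5',(200,130,312,384),2.3)
g=cv2.cvtColor(p['frame'],cv2.COLOR_RGB2HSV).astype(int)
print('col256',[ (y,*g[y,256]) for y in range(140,172,2)])
print('row200',[ (x,*g[200,x]) for x in range(210,305,4)])
a=atz(p,(256,147),.02);b=atz(p,(256,161),.038);print(a,b,np.hypot(*(a-b)[:2]), 'head est', b[:2]+.175*np.array([.9942,-.108]),'clamp est',a[:2]+.19*np.array([.9942,-.108]))
E
```

```text
col256 [(140, np.int64(24), np.int64(40), np.int64(120)), (142, np.int64(23), np.int64(44), np.int64(105)), (144, np.int64(17), np.int64(107), np.int64(69)), (146, np.int64(17), np.int64(133), np.int64(94)), (148, np.int64(19), np.int64(125), np.int64(112)), (150, np.int64(18), np.int64(125), np.int64(114)), (152, np.int64(19), np.int64(130), np.int64(112)), (154, np.int64(19), np.int64(124), np.int64(113)), (156, np.int64(18), np.int64(125), np.int64(100)), (158, np.int64(15), np.int64(141), np.int64(58)), (160, np.int64(13), np.int64(163), np.int64(69)), (162, np.int64(15), np.int64(179), np.int64(81)), (164, np.int64(14), np.int64(158), np.int64(84)), (166, np.int64(16), np.int64(168), np.int64(85)), (168, np.int64(18), np.int64(166), np.int64(95)), (170, np.int64(20), np.int64(181), np.int64(107))]
row200 [(210, np.int64(25), np.int64(39), np.int64(119)), (214, np.int64(27), np.int64(39), np.int64(117)), (218, np.int64(23), np.int64(45), np.int64(113)), (222, np.int64(18), np.int64(123), np.int64(120)), (226, np.int64(19), np.int64(132), np.int64(114)), (230, np.int64(18), np.int
[... 401 characters left out ...]
int64(163), np.int64(86)), (266, np.int64(18), np.int64(129), np.int64(107)), (270, np.int64(19), np.int64(125), np.int64(110)), (274, np.int64(19), np.int64(124), np.int64(113)), (278, np.int64(19), np.int64(120), np.int64(104)), (282, np.int64(18), np.int64(125), np.int64(100)), (286, np.int64(19), np.int64(126), np.int64(101)), (290, np.int64(19), np.int64(124), np.int64(111)), (294, np.int64(17), np.int64(74), np.int64(110)), (298, np.int64(24), np.int64(34), np.int64(119)), (302, np.int64(24), np.int64(40), np.int64(121))]
[ 0.44591051 -0.12353511  0.02      ] [ 0.45612999 -0.12468375  0.038     ] 0.01028382947588038 head est [ 0.63011499 -0.14358375] clamp est [ 0.63480851 -0.14405511]
```

View pics/w5.png

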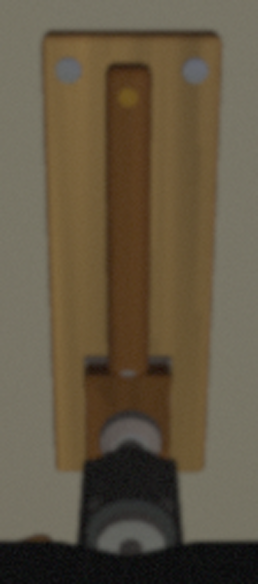

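{"api": "apply_moves", "payload": {
  "deltas": [85, -100, 25, -16, -25, 85, -100, 25, -16, -25, 85, -100, 25, -16, -25, 85, -223, 60, -16, -49.6, 85, -223, 60, -16, -49.6, 85, -223, 60, -16, -49.6, 85, -223, 60, -16, -49.6, 85, -223, 60, -16, -49.6, 85, -223, 60, -16, -49.6, 85, -223, 60, -16, -49.6, 85, -223, 60, -16, -49.6, 85, -223, 60, -16, -49.6]
}}

```text
clock: 15.18
position: [0.6897, -0.0907, 0.2522]
ee_rot: [0.0, -0.37, 0.929, -0.0]
contact_force: [-0.7, -0.2, 0.5]
width: 0.0849
gripper_force: 0.0
```

```bash
python3 - <<'E'
from h import *
p=get_image('wrist'); p=get_image('wrist'); save(p,'w6')
go(.633,-.146,.154,133.5)
import json;print([round(float(x),5) for x in [*p['position'],*p['orientation']]])
for q,z in [('t_bar',.154),('scraper',.02),('neck',.029)]:
    for r in place_of(q,p)[:2]: print(q,np.round(r['point']),round(r['score'],2),atz(p,r['point'],z).round(4))
E
```

```text
pos [ 0.69   -0.0907  0.2521] yaw 133.4 clock 15.2833 q6 -147.0 -> d [79.4 -0.9 98.1] turn -0.1
[0.63139, -0.14577, 0.37838, 0.06294, 0.39106, 0.9066, 0.14557]
t_bar [255.  88.] 0.7 [ 0.6347 -0.1426  0.154 ]
neck [278.  64.] 0.69 [ 0.6044 -0.1406  0.029 ]
```

View pics/w6.png

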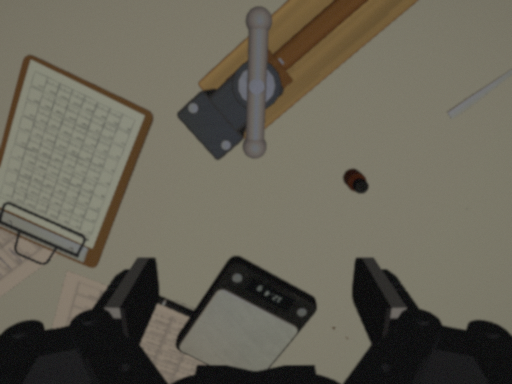

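The T-handle's ball ends are at (259,20) and (255,147), with the boss at (256,87).

```bash
python3 - <<'E'
from h import *
p=get_image('wrist')
a=atz(p,(259,20),.154);b=atz(p,(255,147),.154);print(a,b,np.linalg.norm(a-b)); c=(a+b)/2;d=a-b;y=np.degrees(np.arctan2(d[1],d[0]))
print(c,'bar deg',y); go(c[0],c[1],.150,y-90 if y>0 else y+270-0); s=get_state(); print(np.degrees(s['qpos']).round(1))
E
```

```text
[ 0.60488035 -0.1681543   0.154     ] [ 0.66241469 -0.11708042  0.154     ] 0.07693336241880708
[ 0.63364752 -0.14261736  0.154     ] bar deg -138.4041777921248
pos [ 0.6904 -0.0905  0.2516] yaw 133.5 clock 15.4833 q6 -147.0 -> d [ 77.1   1.3 101.6] turn 1.9
[ -13.2   26.4   69.3   -0.    84.3 -146.6]
```

{"api": "apply_moves", "payload": {
  "deltas": [85, 77, 1.3, 0, 2, 85, 77, 1.3, 0, 2, 85, 77, 1.3, 0, 2, 60, 77, 1.3, 40, 2, 60, 77, 1.3, 80, 2, 60, 77, 1.3, 99, 2, 60, 77, 1.3, 99, 2, 60, 77, 1.3, 99, 2]
}}

```text
clock: 16.15
position: [0.6337, -0.1423, 0.1516]
ee_rot: [-0.001, -0.354, 0.935, 0.001]
contact_force: [1.3, 0.4, 0.2]
width: 0.0599
gripper_force: 0.0
```

```bash
python3 - <<'E'
from h import *
go(.6337,-.1426,.152,131.6)
s=get_state(); print(s['moment'],s['contact_force'],s['effort'],np.degrees(s['qpos'][5]))
E
```

```text
pos [ 0.6337 -0.1423  0.1516] yaw 131.5 clock 16.15 q6 -150.0 -> d [ 0.2 -0.2 -0.4] turn -0.1
[-0.01066975  0.02226341  0.0015922 ] [1.34875653 0.37603228 0.2267684 ] [-8.30850564e-02 -4.80993247e+01 -2.13667899e+01 -6.14546952e-03
  9.85412230e-02  1.79524246e-03] -150.269097828814
```

Now I'll close on the bar and turn it.

{"api": "apply_moves", "payload": {
  "deltas": [5, 0, 0, 0, 0, 5, 0, 0, 0, 0, 5, 0, 0, 0, 0, 5, 0, 0, 0, 0, 5, 0, 0, 0, 0, 5, 0, 0, 0, 0, 5, 0, 0, 0, 0, 5, 0, 0, 0, 0],
  "squeeze": 70
}}

```text
clock: 16.82
position: [0.6345, -0.1423, 0.1541]
ee_rot: [0.001, -0.354, 0.935, -0.001]
contact_force: [-0.8, 1.0, 6.8]
width: 0.0098
gripper_force: 68.3
```

```bash
cat > st.py <<'E'
from h import *
go(.6337,-.1426,.152,131.6)
s=get_state(); print('M',s['moment'].round(3),'F',s['contact_force'].round(1),'e6',s['effort'][5].round(3),'w',s['width'],s['gripper_force'])
E
python3 st.py
```

```text
pos [ 0.6345 -0.1423  0.1541] yaw 131.5 clock 16.8167 q6 -150.0 -> d [0.8 0.3 2.1] turn -0.1
M [ 0.215  0.259 -0.023] F [-0.8  1.   6.8] e6 -0.014 w 0.009779587456531994 68.28184604644775
```

{"api": "apply_moves", "payload": {
  "deltas": [5, 0, 0, 0, 4, 5, 0, 0, 0, 8, 5, 0, 0, 0, 12, 5, 0, 0, 0, 16, 5, 0, 0, 0, 20, 5, 0, 0, 0, 24, 5, 0, 0, 0, 28, 5, 0, 0, 0, 32, 5, 0, 0, 0, 36, 5, 0, 0, 0, 40]
}}

```text
clock: 17.65
position: [0.635, -0.1433, 0.1541]
ee_rot: [0.002, -0.012, 1.0, -0.001]
contact_force: [0.0, -2.8, 4.8]
width: 0.0098
gripper_force: 68.7
```

```bash
python3 st.py
```

```text
pos [ 0.635  -0.1433  0.1541] yaw 91.3 clock 17.65 q6 -110.0 -> d [1.2 0.8 2.1] turn -40.3
M [-0.163  0.047  0.269] F [ 0.  -2.8  4.8] e6 -0.43 w 0.009763833151289224 68.69542837142944
```

{"api": "apply_moves", "payload": {
  "deltas": [5, 0, 0, 0, 4, 5, 0, 0, 0, 8, 5, 0, 0, 0, 12, 5, 0, 0, 0, 16, 5, 0, 0, 0, 20]
}}

```text
clock: 18.07
position: [0.6349, -0.1439, 0.1541]
ee_rot: [0.002, 0.162, 0.987, -0.001]
contact_force: [-0.7, -2.3, 4.9]
width: 0.0098
gripper_force: 68.6
```

```bash
python3 st.py
```

```text
pos [ 0.6349 -0.1439  0.1541] yaw 71.3 clock 18.0667 q6 -90.0 -> d [1.6 0.9 2.1] turn -60.3
M [-0.269  0.097  0.28 ] F [-0.7 -2.3  4.9] e6 -0.428 w 0.009767058603471155 68.5951817035675
```

{"api": "apply_moves", "payload": {
  "deltas": [5, 0, 0, 0, 4, 5, 0, 0, 0, 8, 5, 0, 0, 0, 12, 5, 0, 0, 0, 16, 5, 0, 0, 0, 20]
}}

```text
clock: 18.48
position: [0.6346, -0.1444, 0.1541]
ee_rot: [0.002, 0.331, 0.944, -0.002]
contact_force: [-1.0, -3.4, 5.3]
width: 0.0096
gripper_force: 68.6
```

```bash
python3 st.py
```

```text
pos [ 0.6346 -0.1444  0.1541] yaw 51.4 clock 18.4833 q6 -70.0 -> d [1.9 0.9 2.1] turn -80.2
M [-0.502  0.173  0.274] F [-1.  -3.4  5.3] e6 -0.426 w 0.009645202294720975 68.6124837398529
```

{"api": "apply_moves", "payload": {
  "deltas": [5, 0, 0, 0, 4, 5, 0, 0, 0, 8, 5, 0, 0, 0, 12, 5, 0, 0, 0, 16, 5, 0, 0, 0, 20]
}}

```text
clock: 18.9
position: [0.6342, -0.1448, 0.1541]
ee_rot: [0.002, 0.49, 0.872, -0.002]
contact_force: [-1.6, -3.8, 5.7]
width: 0.0093
gripper_force: 68.8
```

```bash
python3 st.py
```

```text
pos [ 0.6342 -0.1448  0.1541] yaw 31.4 clock 18.9 q6 -50.0 -> d [2.1 0.7 2.1] turn -100.2
M [-0.623  0.336  0.328] F [-1.6 -3.8  5.7] e6 -0.406 w 0.009271285885159604 68.78233909606934
```

{"api": "apply_moves", "payload": {
  "deltas": [5, 0, 0, 0, 4, 5, 0, 0, 0, 8, 5, 0, 0, 0, 12]
}}

```text
clock: 19.15
position: [0.6339, -0.1449, 0.1541]
ee_rot: [0.002, 0.578, 0.816, -0.002]
contact_force: [-3.1, -4.3, 6.4]
width: 0.0096
gripper_force: 68.9
```

```bash
python3 st.py
```

```text
pos [ 0.6339 -0.1449  0.1541] yaw 19.4 clock 19.15 q6 -38.0 -> d [2.3 0.6 2.1] turn -112.2
M [-0.674  0.538  0.222] F [-3.1 -4.3  6.4] e6 -0.375 w 0.009648254443428964 68.8891339302063
```

{"api": "apply_moves", "payload": {
  "deltas": [5, 0, 0, 0, 4, 5, 0, 0, 0, 8, 5, 0, 0, 0, 12]
}}

```text
clock: 19.4
position: [0.6336, -0.145, 0.1541]
ee_rot: [0.002, 0.66, 0.751, -0.002]
contact_force: [-3.0, -4.7, 6.9]
width: 0.0098
gripper_force: 69.0
```

```bash
python3 st.py
```

```text
pos [ 0.6336 -0.145   0.1541] yaw 7.4 clock 19.4 q6 -26.0 -> d [2.4 0.4 2.1] turn -124.2
M [-0.723  0.597  0.341] F [-3.  -4.7  6.9] e6 -0.344 w 0.00982418373789655 69.01026606559753
```

{"api": "apply_moves", "payload": {
  "deltas": [5, 0, 0, 0, 4, 5, 0, 0, 0, 8, 5, 0, 0, 0, 12]
}}

```text
clock: 19.65
position: [0.6332, -0.1451, 0.1541]
ee_rot: [0.002, 0.735, 0.678, -0.002]
contact_force: [-4.3, -4.9, 6.8]
width: 0.0096
gripper_force: 69.1
```

```bash
python3 st.py
```

```text
pos [ 0.6332 -0.1451  0.1541] yaw -4.6 clock 19.65 q6 -14.0 -> d [2.5 0.3 2.1] turn -136.2
M [-0.667  0.701  0.348] F [-4.3 -4.9  6.8] e6 -0.314 w 0.009594499407483066 69.14445877075195
```

{"api": "apply_moves", "payload": {
  "deltas": [5, 0, 0, 0, 4, 5, 0, 0, 0, 8]
}}

```text
clock: 19.82
position: [0.633, -0.145, 0.1541]
ee_rot: [0.002, 0.781, 0.625, -0.002]
contact_force: [-5.3, -4.9, 6.6]
width: 0.0092
gripper_force: 69.2
```

```bash
python3 - <<'E'
from h import *
import st
M=[]
for i in range(10): get_image('top'); s=get_state(); M.append([*s['moment'],s['effort'][5]])
print(np.mean(M,0).round(3),np.std(M,0).round(3))
E
```

```text
pos [ 0.633  -0.145   0.1541] yaw -12.6 clock 19.8167 q6 -6.0 -> d [2.5 0.2 2.1] turn -144.2
M [-0.624  0.766  0.348] F [-5.3 -4.9  6.6] e6 -0.294 w 0.009162493741638147 69.239022731781
[-0.713  0.712  0.05   0.131] [0.013 0.023 0.023 0.122]
```

{"api": "apply_moves", "payload": {
  "deltas": [5, 0, 0, 0, 2, 5, 0, 0, 0, 5, 5, 0, 0, 0, 8]
}}

```text
clock: 20.57
position: [0.6328, -0.1449, 0.1541]
ee_rot: [0.002, 0.822, 0.57, -0.002]
contact_force: [-5.3, -4.2, 7.6]
width: 0.0097
gripper_force: 69.2
```

```bash
python3 st.py
```

```text
pos [ 0.6328 -0.1449  0.1541] yaw -20.6 clock 20.5667 q6 2.0 -> d [2.5 0.  2.1] turn -152.2
M [-0.629  0.823  0.396] F [-5.3 -4.2  7.6] e6 -0.117 w 0.009689671797820543 69.2217493057251
```

The torque has risen about 0.12 N m above free turning, which puts the clamp at roughly 35 N. I'll release and back off.

{"api": "apply_moves", "payload": {
  "deltas": [30, 0, 0, 0, 0, 60, 0, 0, 0, 0, 70, 0, 0, 0, 0, 70, 0, 0, 0, 0, 70, 0, 0, -30, 0, 70, 0, 0, -70, 0, 70, 0, 0, -110, 0, 70, 50, -50, -130, 0, 70, 80, -80, -130, 0, 70, 110, -110, -130, 0, 70, 110, -110, -130, 0, 70, 110, -110, -130, 0]
}}

```text
clock: 21.57
position: [0.5665, 0.0048, 0.2833]
ee_rot: [-0.002, 0.82, 0.572, 0.001]
contact_force: [-0.0, -0.3, -0.1]
width: 0.0701
gripper_force: 0.0
```

```bash
python3 - <<'E'
from h import *
import st
P=[get_image(n) for n in ('wrist','side','top')]
for p,n in zip(P,'wst'): save(p,'z'+n)
for q,z in [('vial',0),('spoon',0),('scraper',.02),('t_bar',.154)]:
  for p in P[1:]:
    for r in place_of(q,p)[:2]: print(q,np.round(r['point']),round(r['score'],2),atz(p,r['point'],z).round(3))
b=cv2.imread('pics/zs.png')[90:240,200:400];c=cv2.imread('pics/zt.png')[90:240,220:420]
cv2.imwrite('pics/j6.png',np.vstack([cv2.resize(x,(400,300),interpolation=2) for x in (b,c)]))
E
```

```text
pos [0.5665 0.0048 0.2833] yaw -20.2 clock 21.5667 q6 13.0 -> d [-115.6  114.3  130.6] turn -151.8
M [-0.014  0.003  0.031] F [-0.  -0.3 -0.1] e6 0.303 w 0.07010427989610489 0.0
vial [243. 173.] 0.52 [0.631 0.011 0.   ]
spoon [262. 213.] 0.47 [ 0.437  0.047 -0.   ]
scraper [354. 199.] 0.84 [ 0.347 -0.211  0.02 ]
scraper [188. 320.] 0.66 [0.21  0.352 0.02 ]
scraper [155. 270.] 0.98 [0.225 0.344 0.02 ]
scraper [345. 226.] 0.8 [ 0.359 -0.233  0.02 ]
t_bar [283. 121.] 0.39 [ 0.63  -0.132  0.154]
t_bar [323. 127.] 0.57 [ 0.629 -0.144  0.154]
```

View pics/j6.png

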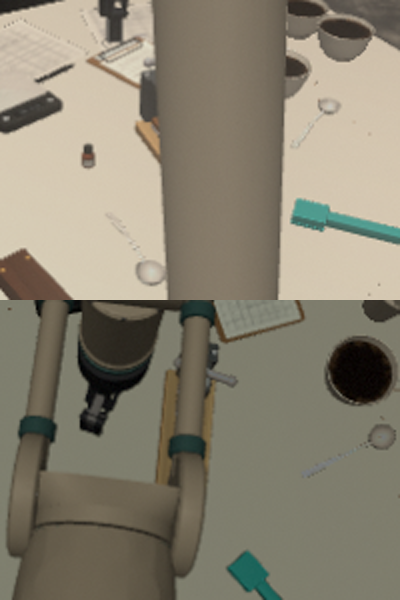

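The bar has turned, and the vial and spoon are where they started. Nothing is touching the robot, so I'm handing in.

```bash
python3 -c "
from rig import *
print(sign_off())"
```

```text
the job is handed in; nothing more can be done
None
```

The job is handed in: the scraper is on the clamp's board with its head clamped at about 35 N, estimated from the rise in turning torque, and the vial and spoon were not disturbed; sign-off gave no verdict.

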